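Set a hand-driven syringe drive to its start flag with the backlash taken up

TASK

The next dose from the syringe drive must start exactly at the index flag on its scale, with no slack left in the worn screw. Using only the round knob on top of the gear head, wind the pusher back until it stands a clear few millimetres behind the flag, then wind it forward again and stop with its pointer level with the flag, so that the screw ends up bearing in the pushing direction. Do not push the pusher by hand, leave the flag and the things standing around as they are, and let go of the knob.

Things in the scene. Friction and masses are not known exactly. Their poses are not given: they have to be found in the camera images.
- drive: fixed syringe drive, base plate 130 x 332 mm. Origin on the bench right below the knob's vertical axis; +y is the way the pusher travels forward (from the knob towards the syringe), +z up. Gear head under the knob 66 x 70 mm, 88 mm high; everything else but the knob stays below 103 mm.
- knob_grip (a point): point on the vertical axis of the black fluted round knob on the gear head, 38 mm in diameter, from 100 to 126 mm above the bench; this point is 114 mm above it. To be gripped across its diameter from above at any yaw. More than 45 mm free all round it above 100 mm.
- knob (a joint): turn of the knob in rad, growing clockwise seen from above, 0 at the start. Clockwise drives forward, 24 mm a turn (3.82 mm per rad), counter-clockwise draws back. It needs 0.04 to 0.08 N m and stays where it is let go. The nut has 3 mm of play: after a change of direction the knob turns up to 0.8 rad before the pusher follows; its place in the play at the start is unknown.
- pointer (a point): tip of the dark steel pointer blade (2 mm thick) on the robot's side of the pusher, 54.5 mm above the bench, over the white scale bar.
- flag_tip (a point): tip of the dark steel blade (2 mm thick) of the index flag (small black saddle with a brass screw on the robot's side of the white scale bar), facing the pointer; the two tips are level when they have the same y in the drive's frame. The flag is clamped stiffly (8 N) and is to be left alone.
- nut_mid (a point): middle of the brass nut on the screw, 46 mm above the bench, in the slot between the two cheeks of the pusher. It follows the knob exactly. When the screw bears in the pushing direction the nut touches the far cheek and its y in the frame of body pusher is +1.5 mm; drawn back, it is -1.5 mm.
- pusher: aluminium block, 80 x 31 mm, 92 mm high over the bench, sliding on two rods, the syringe's white plunger clipped to it; moved by the screw only. Origin: middle of its slot for the brass nut, 46 mm above the bench; axes as the drive's. Its pointer starts 5 to 13 mm forward of the flag and can go 15 mm behind it; sliding takes about 4 N.
- beaker: bystander, to be left where it is: 100 ml glass beaker, 54 mm wide, 68 mm high, under the syringe's bent outlet needle; origin at the middle of its underside
- petri_dish_0: bystander, to be left where it is: closed clear petri dish, 60 mm wide, 15 mm high, behind the drive; origin at the middle of its underside
- tube_rack: bystander, to be left where it is: rack of closed micro tubes, 52 x 105 x 52 mm, behind the drive; origin at the middle of its underside

How it is judged:
On the way:
1. the pusher has been wound back until its pointer stands at least 2 mm behind the flag (y of pointer in the frame of flag_tip below -0.002 m), for 0.1 s.
At the end, for the whole second after the job is handed in: The pointer is level with the flag to 1.5 mm either way, the nut bears on the far cheek of the pusher (it stands at least 0.9 mm forward of the middle of its slot, of 1.5 mm possible), and the pusher is at rest (y of pointer in the frame of flag_tip between -0.0015 and 0.0015 m and y of nut_mid in the frame of pusher above 0.0009 m and linear speed of pusher below 0.002 m/s); the robot touches nothing.
It fails at once if the pusher is pushed or gripped directly (contact force between any of the fingers, the arm and pusher above 1 N).
It fails at once if the flag is shifted by more than 1.5 mm (distance of flag_tip from where it was at the start of the episode above 0.0015 m).
It fails at once if a bystander is moved by more than 15 mm (distance of any of beaker, petri_dish_0, tube_rack from where it was at the start of the episode above 0.015 m).
It also fails if it takes over 64 s, if anything falls off the work surface, if the arm or the gripper's body presses on something with over 40 N, if the wrist force passes 120 N, or if a joint passes its speed limit or range.

ROBOT

A 6-joint arm with a two-finger parallel gripper is mounted at the origin on a cart in front of the work surface, level with it; the furniture and walls round the work are solid. World frame = base frame: x ahead of the robot, y to its left, z up, the work surface at z = 0. Lengths are in m, angles in rad, forces in N, time in s.
With the tool pointing down it reaches from about 0.3 to 0.875 m from the base axis. Payload 6.4 kg.
Tool frame: the origin (TCP) lies between the finger pads; the fingertips stand 11 mm ahead of it and the grasp point (between the pads) lies 8 mm behind it (ctrl.tcp_to_tips is the y of the fingertips in the tool frame, in m); y points along the fingers, x is the direction in which the jaws open and shut, and the axes are right-handed (so a half turn about y gives the same grasp; the last joint's range is limited). The gripper opens to 85 mm and grips with 20 to 120 N. Pads are 22 mm wide; open, the fingers measure 114 mm over their backs; the gripper's body (76 mm by 85 mm) begins 54 mm behind the grasp point. The pads swing forward as they close: fully open they stand 13 mm farther back than shut.
Start: joints at [1.004, 0.181, 1.607, -0, 1.354, -0.206], TCP at [0.203, 0.538, 0.242] pointing down, gripper open.
Joint ranges: [-2.99, 2.99], [-0.89, 2.07], [0.3, 2.58], [-1.14, 4.28], [0, 2.63], [-3.12, 3.12]. Speed limits (rad/s): [2.57, 2.57, 3.01, 3.14, 3.14, 3.14].

INTERFACE

Orientations are given as a unit quaternion [w, x, y, z].
In Python, from bench import ctrl gives the robot as it stands.
- The arm moves only by the tool apply_moves, never from a script. Its argument "plan" is text: rows parted by semicolons, each of 7 numbers parted by spaces: the shift along the tool's x, y, z each as a share of 0.05 m, from -1 to 1, then the turn, a rotation vector about the tool's x, y, z each as a share of 0.12 rad, from -1 to 1, then the opening, from 0 (shut) to 1 (fully open). In form: dx dy dz wx wy wz claw; .... A call has exactly 5 rows; each row shifts and turns the commanded pose from where the row before left it, along the tool's axes as they then stand; what a row does not reach is not made up. A row lasts 1/10 s, in which the tool goes at most 50 mm and 8.59 degrees, less where a joint would pass 70% of its speed; a pose out of reach is approached as far as the arm can. A call with a number of a shift or a turn outside -1 to 1 is refused whole. A call with a gripper value outside its range is refused whole. The fingers move at their own pace and stop on an object; the grip force is fixed at half the most. Time passes only in rows, so rows that do not move let the fingers close, or fill a call up. It gives the time, the measured TCP pose, the force and the opening at its end, in the units of the state.
- ctrl.get_obs(): the state, without advancing time (a new reading comes with each control period).
- ctrl.camera(name): name is "side" or "top" or "wrist"; returns the picture (400x640x3 uint8, red, green, blue); there is no depth.
- ctrl.get_calibration(name): a dict with "intrinsics" (3x3 intrinsics, pixels), "R" (3x3) and "t" (3): a world point X has camera coordinates R X + t. Camera axes: x right, y down, z forward; pixel columns grow to the right and rows downward; lengths in m; the calibration is good to about 2 mm. A picture is of the moment at which its call begins: read the wrist's pose just before it. get_calibration takes no time and is no camera call; for the wrist camera it gives the pose at the moment of the call.
- ctrl.hand_in(): hands the job in, once; it reports no verdict.
Trained networks look in the newest picture that a camera, given by its name, has taken for a name from the list of things; names that differ only in an ending like _2 or _b are one class to them, and where a whole thing is asked for, a point or a joint stands for the part that bears it (a point fixed in the world has none). Each returns a list of dicts, best first, with "score" (0 to 1); they miss things now and then, are a little off and sometimes report something else, mostly with a low value. They report only what shows in the picture. A call takes as long as a camera call.
- ctrl.recognise(camera, target): "point" ([x, y, z] in m, in world coordinates, good to about 4 mm: the middle of the surface that is visible of it).
The state is a dict: "time_s": time; "q": joint angles; "dq": joint speeds; "joint_efforts": joint torques, N m; "eef_pos": TCP position; "eef_rot": TCP orientation; "wrist_force": force on the tool from outside, world axes, zero at the start; "torque": the same for the moment, N m; "opening": opening from 0.0 (shut) to 1.0 (fully open).
Only numpy, scipy, OpenCV 4.12 (cv2) and the standard library are available. Lean on these libraries where they do the work, as an engineer would, in place of code of your own. Each camera call takes 0.05 s, during which the arm holds its last target.

## Working session

There is one attempt and no reset: what is moved stays moved. The work goes in short steps, Python scripts to look and compute and a tool call to move; the robot and the scene stay as the last step left them, time stands still between calls to the robot, and variables do not carry over. Pictures are saved under pics/ and viewed, and the job is handed in when it is done.

Besides the shell and the picture viewer there is one more tool, called after "Call:" as name(argument=value, ...) on one line, values as JSON. apply_moves: Moves the arm, as the interface text tells. Shift numbers are shares of 0.05 m and turn numbers shares of 0.12 rad, none past 1 either way. Its arguments: {"type":"object","properties":{"plan":{"type":"string"}},"required":["plan"]}

```bash
ls; mkdir -p pics
python3 - <<'E'
from bench import ctrl
import cv2,numpy as np
o=ctrl.get_obs();print(o)
for c in ["side","top","wrist"]:
    im=ctrl.camera(c);cv2.imwrite(f"pics/{c}0.png",im[...,::-1])
    k=ctrl.get_calibration(c);print(c,k)
    for t in ["knob_grip","pointer","flag_tip","pusher","drive"]:
        r=ctrl.recognise(c,t)
        print(t,[(np.round(x["point"],4),round(x["score"],2)) for x in r[:2]])
print(ctrl.get_obs()["time_s"])
E
```

```text
pics
{'time_s': 0.0, 'q': array([ 1.00370367e+00,  1.81527354e-01,  1.60799183e+00, -5.22234283e-06,
        1.35380694e+00, -2.06298893e-01]), 'dq': array([-1.58516527e-03,  3.22499383e-04,  7.87019668e-04,  6.47351279e-04,
       -1.80656649e-03,  1.93756740e-05]), 'joint_efforts': array([-4.44056313e-04, -4.44887638e+01, -3.51324928e+01, -4.76791356e-04,
        9.43634397e-03,  1.36145619e-05]), 'eef_pos': array([0.20267998, 0.53753127, 0.24139965]), 'eef_rot': array([-0.58135626,  0.58183544,  0.40161234, -0.40274055]), 'wrist_force': array([-0.92529593,  0.49375913, -0.64749756]), 'torque': array([-0.01031949, -0.0276395 , -0.01160156]), 'opening': 1.000351958955772}
side {'intrinsics': array([[368.74465562,   0.        , 318.31394053],
       [  0.        , 368.74465562, 195.92111278],
       [  0.        ,   0.        ,   1.        ]]), 'R': array([[-0.94903305, -0.31515111,  0.00400601],
       [-0.14564959,  0.42726054, -0.8923198 ],
       [ 0.27950397, -0.84742445, -0.45138601]]), 't': array([0.6391333 , 0.08291374, 0.93827604])}
knob_grip [(array([0.5604, 0.0523, 0.1199]
[... 727 characters left out ...]
rray([0.5754, 0.1455, 0.0551]), 0.91)]
flag_tip [(array([0.5006, 0.1397, 0.057 ]), 0.5)]
pusher [(array([0.5814, 0.1431, 0.0629]), 0.86), (array([0.7128, 0.2565, 0.0492]), 0.5)]
drive [(array([0.5586, 0.1656, 0.0177]), 0.62)]
wrist {'intrinsics': array([[337.56933772,   0.        , 319.5628322 ],
       [  0.        , 337.56933772, 201.44383767],
       [  0.        ,   0.        ,   1.        ]]), 'R': array([[ 3.53767352e-01,  9.35333253e-01,  6.05566561e-04],
       [ 8.91842459e-01, -3.37512990e-01,  3.01167742e-01],
       [ 2.81896591e-01, -1.06003245e-01, -9.53570985e-01]]), 't': array([-0.57488734, -0.03799299,  0.37949414])}
knob_grip []
pointer []
flag_tip []
pusher []
drive []
0.9
```

View pics/side0.png

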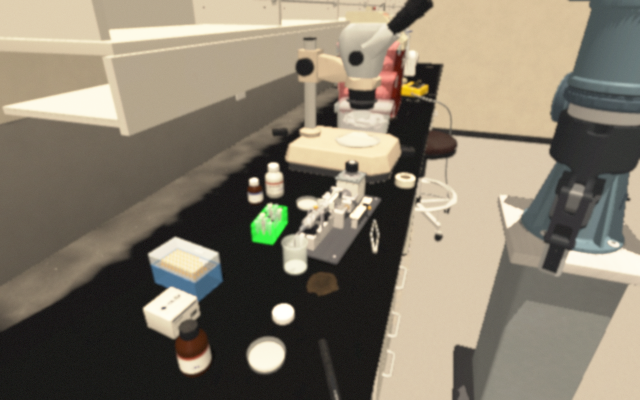

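View pics/top0.png

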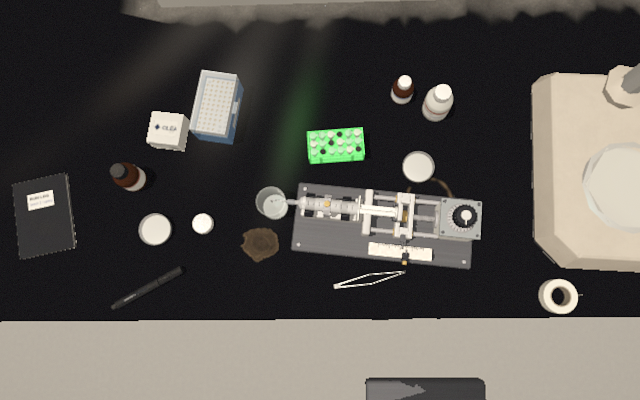

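Run:
```python
import cv2
a=cv2.imread("pics/top0.png");cv2.imwrite("pics/topc.png",cv2.resize(a[90:290,190:340],None,fx=3,fy=3,interpolation=2))
a=cv2.imread("pics/side0.png");cv2.imwrite("pics/sidec.png",cv2.resize(a[150:300,250:450],None,fx=4,fy=4,interpolation=2))
```

```text
(no output)
```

The top view shows the knob at (466,216), with the scale bar and flag around (403,255). I'll zoom in there.

Run:
```python
import cv2
a=cv2.imread("pics/top0.png");cv2.imwrite("pics/topc.png",cv2.resize(a[175:275,340:490],None,fx=5,fy=5,interpolation=2))
a=cv2.imread("pics/side0.png");cv2.imwrite("pics/sidec.png",cv2.resize(a[150:260,280:400],None,fx=5,fy=5,interpolation=2))
```

```text
(no output)
```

View pics/topc.png

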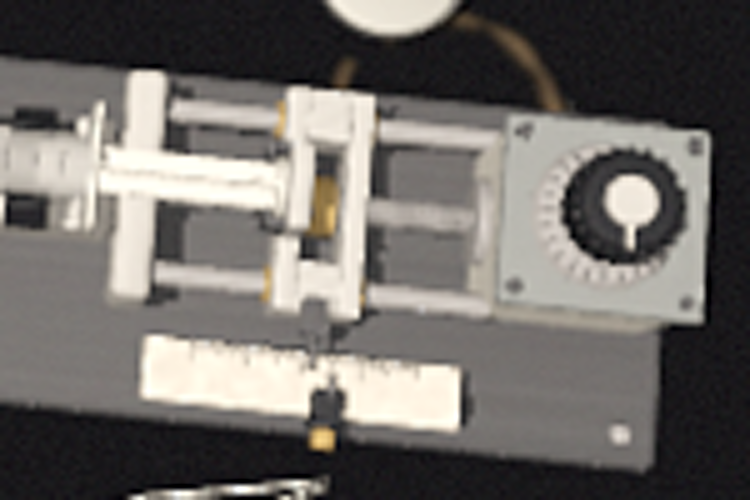

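View pics/sidec.png

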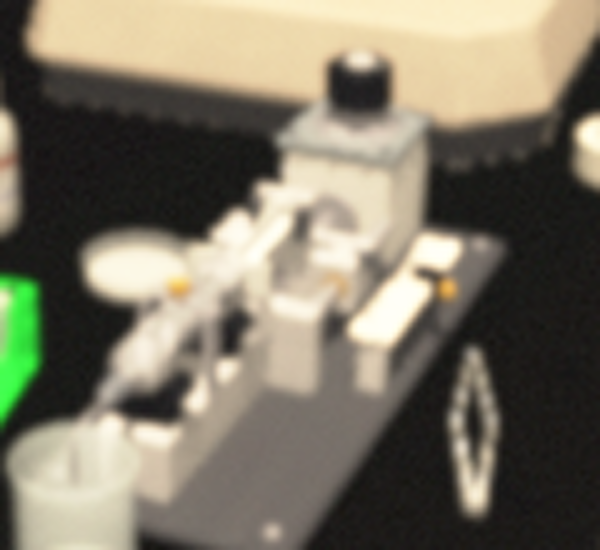

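```bash
cat > h.py <<'E'
from bench import ctrl
import numpy as np,cv2
from scipy.spatial.transform import Rotation as Ro
def q2R(q): return Ro.from_quat([q[1],q[2],q[3],q[0]]).as_matrix()
def ray(c,uv,z,k=None):
    k=k or ctrl.get_calibration(c); R=k["R"];C=-R.T@k["t"]
    d=R.T@np.linalg.solve(k["intrinsics"],[uv[0],uv[1],1.])
    return C+d*(z-C[2])/d[2]
def proj(k,X):
    p=k["intrinsics"]@(k["R"]@np.array(X)+k["t"]);return p[:2]/p[2]
def st():
    o=ctrl.get_obs();T=q2R(o["eef_rot"]);return o,T
def snap(c,name,box=None,f=1):
    im=ctrl.camera(c)[...,::-1].copy()
    cv2.imwrite(f"pics/{name}_full.png",im)
    if box: im=im[box[1]:box[3],box[0]:box[2]]
    cv2.imwrite(f"pics/{name}.png",cv2.resize(im,None,fx=f,fy=f,interpolation=cv2.INTER_CUBIC));return im
def plan(target,ywx):  # target TCP, yaw of tool x axis; prints shift in tool units
    o,T=st();d=T.T@(np.array(target)-o["eef_pos"])
    Tt=np.array([[np.cos(ywx),0,np.sin(ywx)],[np.sin(ywx),0,-np.cos(ywx)],[0,-1,0]])
    r=Ro.from_matrix(T.T@Tt).as_rotvec()
    print("pos",o["eef_pos"].round(4),"yaw x",np.arctan2(T[1,0],T[0,0]).round(3),"t",o["time_s"],"shift units",(d/.05).round(2),"turn units",(r/.12).round(2),"q6",o["q"][5])
E
python3 - <<'E'
from h import *
o,T=st();print(T.round(3))
k=ctrl.get_calibration("wrist");C=-k["R"].T@k["t"]
print("cam in tool",T.T@(C-o["eef_pos"]),"cam axes in tool cols x,y,z\n",(T.T@k["R"].T).round(3))
print("cap",ray("top",(340+632/5,175+200/5),.127),"ring",ray("top",(340+623/5,175+208/5),.113))
for n,uv,z in [("plateBL",(340,256),.01),("plateBR",(340+650/5,175+468/5),.01),("ptr",(340+317/5,175+330/5),.0545),("flagbase",(340+325/5,175+395/5),.055)]: print(n,ray("top",uv,z))
E
```

```text
[[ 0.353  0.    -0.936]
 [ 0.936  0.     0.353]
 [ 0.    -1.    -0.   ]]
cam in tool [-0.00030095 -0.13133158  0.07760333] cam axes in tool cols x,y,z
 [[ 1.    -0.001  0.   ]
 [-0.001 -0.301  0.954]
 [-0.001 -0.954 -0.301]]
cap [0.56153016 0.04245364 0.127     ] ring [0.56082287 0.0420786  0.113     ]
plateBL [0.50434393 0.24986297 0.01      ]
plateBR [0.47883979 0.01284471 0.01      ]
ptr [0.52676285 0.13744051 0.0545    ]
flagbase [0.50388224 0.13559439 0.055     ]
```

```bash
cat >> h.py <<'E'
def rows(target,psi,n,claw):
    o,T=st();p=o["eef_pos"];psi0=np.arctan2(T[1,0],T[0,0]);
    Tm=lambda a:np.array([[np.cos(a),0,np.sin(a)],[np.sin(a),0,-np.cos(a)],[0,-1,0]])
    for i in range(n):
        a=psi0+(psi-psi0)*i/n
        d=Tm(a).T@((np.array(target)-p)/n)/.05
        print(d.round(2),"wy",round(-(psi-psi0)/n/.12,2))
E
python3 -c "
from h import *
rows([.56,.042,.22],-.6,20,1)"
```

```text
[-0.34  0.02  0.51] wy 0.75
[-0.29  0.02  0.54] wy 0.75
[-0.24  0.02  0.56] wy 0.75
[-0.19  0.02  0.58] wy 0.75
[-0.14  0.02  0.6 ] wy 0.75
[-0.08  0.02  0.61] wy 0.75
[-0.03  0.02  0.61] wy 0.75
[0.03 0.02 0.61] wy 0.75
[0.08 0.02 0.61] wy 0.75
[0.14 0.02 0.6 ] wy 0.75
[0.19 0.02 0.58] wy 0.75
[0.24 0.02 0.56] wy 0.75
[0.29 0.02 0.54] wy 0.75
[0.34 0.02 0.51] wy 0.75
[0.38 0.02 0.47] wy 0.75
[0.43 0.02 0.44] wy 0.75
[0.46 0.02 0.4 ] wy 0.75
[0.5  0.02 0.35] wy 0.75
[0.53 0.02 0.31] wy 0.75
[0.55 0.02 0.26] wy 0.75
```

Call:
apply_moves(plan="-0.34 0.02 0.51 0 0.75 0 1; -0.29 0.02 0.54 0 0.75 0 1; -0.24 0.02 0.56 0 0.75 0 1; -0.19 0.02 0.58 0 0.75 0 1; -0.14 0.02 0.6 0 0.75 0 1")

```text
time_s: 1.4
eef_pos: [0.0549, 0.5578, 0.2375]
eef_rot: [0.657, -0.657, -0.261, 0.261]
wrist_force: [-0.9, 0.9, -0.4]
opening: 1.001
```

Call:
apply_moves(plan="-0.08 0.02 0.61 0 0.75 0 1; -0.03 0.02 0.61 0 0.75 0 1; 0.03 0.02 0.61 0 0.75 0 1; 0.08 0.02 0.61 0 0.75 0 1; 0.14 0.02 0.6 0 0.75 0 1")

```text
time_s: 1.9
eef_pos: [-0.0209, 0.6866, 0.2323]
eef_rot: [0.699, -0.699, -0.108, 0.108]
wrist_force: [1.4, -0.1, 1.2]
opening: 0.996
```

Call:
apply_moves(plan="0.19 0.02 0.58 0 0.75 0 1; 0.24 0.02 0.56 0 0.75 0 1; 0.29 0.02 0.54 0 0.75 0 1; 0.34 0.02 0.51 0 0.75 0 1; 0.38 0.02 0.47 0 0.75 0 1")

```text
time_s: 2.4
eef_pos: [0.0329, 0.8246, 0.2267]
eef_rot: [-0.705, 0.705, -0.05, 0.05]
wrist_force: [0.1, -0.5, 0.1]
opening: 1.002
```

Call:
apply_moves(plan="0.43 0.02 0.44 0 0.75 0 1; 0.46 0.02 0.4 0 0.75 0 1; 0.5 0.02 0.35 0 0.75 0 1; 0.53 0.02 0.31 0 0.75 0 1; 0.55 0.02 0.26 0 0.75 0 1")

```text
time_s: 2.9
eef_pos: [0.1758, 0.8674, 0.221]
eef_rot: [-0.676, 0.677, -0.207, 0.207]
wrist_force: [-0.1, 0.2, -0.1]
opening: 1.001
```

Run:
```python
from h import *
plan([.561,.042,.15],-.6)
k=ctrl.get_calibration("wrist")
snap("wrist","w1")
for t in ["knob_grip","pointer","flag_tip"]:
    r=ctrl.recognise("wrist",t)
    print(t,[(np.round(x["point"],4),round(x["score"],2),proj(k,x["point"]).round(0)) for x in r[:2]])
snap("top","t1",(340,175,490,275),5)
plan([.561,.042,.15],-.6)
```

```text
Traceback (most recent call last):
  File "h.py", line 21, in plan
    r=Ro.from_matrix(T.T@Tt).as_rotvec()
      ~~~~~~~~~~~~~~^^^^^^^^
  File "scipy/spatial/transform/_rotation.pyx", line 1143, in scipy.spatial.transform._rotation.Rotation.from_matrix
ValueError: Non-positive determinant (left-handed or null coordinate frame) in rotation matrix 0: [[ 9.99977635e-01 -2.11457632e-04 -6.68465779e-03]
 [ 2.16668229e-04  9.99999673e-01  7.78771446e-04]
 [-6.68449093e-03  7.80202382e-04 -9.99977354e-01]].
```

The helper had tool z with the wrong sign, so the arm went the wrong way. Nothing was touched. I'll fix it and re-plan.

```bash
sed -i 's/0,np.sin(ywx)\],\[np.sin(ywx),0,-np.cos(ywx)\]/0,-np.sin(ywx)],[np.sin(ywx),0,np.cos(ywx)]/; s/0,np.sin(a)\],\[np.sin(a),0,-np.cos(a)\]/0,-np.sin(a)],[np.sin(a),0,np.cos(a)]/' h.py
python3 - <<'E'
from h import *
o,T=st();print(T.round(2))
plan([.55,.06,.22],0.3)
rows([.55,.06,.22],.3,20,1)
E
```

```text
[[ 0.83 -0.    0.56]
 [-0.56 -0.    0.83]
 [ 0.   -1.   -0.  ]]
pos [0.1758 0.8674 0.221 ] yaw x -0.593 t 2.9 shift units [15.23  0.03 -9.2 ] turn units [ 0.01 -7.44 -0.  ] q6 1.8306820599129496
[ 0.76  0.   -0.46] wy -0.37
[ 0.74  0.   -0.49] wy -0.37
[ 0.72  0.   -0.53] wy -0.37
[ 0.69  0.   -0.56] wy -0.37
[ 0.67  0.   -0.59] wy -0.37
[ 0.64  0.   -0.62] wy -0.37
[ 0.61  0.   -0.65] wy -0.37
[ 0.58  0.   -0.67] wy -0.37
[ 0.55  0.   -0.7 ] wy -0.37
[ 0.52  0.   -0.72] wy -0.37
[ 0.49  0.   -0.74] wy -0.37
[ 0.45  0.   -0.77] wy -0.37
[ 0.42  0.   -0.78] wy -0.37
[ 0.38  0.   -0.8 ] wy -0.37
[ 0.35  0.   -0.82] wy -0.37
[ 0.31  0.   -0.83] wy -0.37
[ 0.27  0.   -0.85] wy -0.37
[ 0.24  0.   -0.86] wy -0.37
[ 0.2   0.   -0.87] wy -0.37
[ 0.16  0.   -0.88] wy -0.37
```

Call:
apply_moves(plan="0.76 0 -0.46 0 -0.37 0 1; 0.74 0 -0.49 0 -0.37 0 1; 0.72 0 -0.53 0 -0.37 0 1; 0.69 0 -0.56 0 -0.37 0 1; 0.67 0 -0.59 0 -0.37 0 1")

```text
time_s: 3.4
eef_pos: [0.2693, 0.6636, 0.2221]
eef_rot: [-0.695, 0.695, -0.129, 0.129]
wrist_force: [0.9, -0.6, 0.1]
opening: 1.001
```

Heading the right way now.

Call:
apply_moves(plan="0.64 0 -0.62 0 -0.37 0 1; 0.61 0 -0.65 0 -0.37 0 1; 0.58 0 -0.67 0 -0.37 0 1; 0.55 0 -0.7 0 -0.37 0 1; 0.52 0 -0.72 0 -0.37 0 1")

```text
time_s: 3.9
eef_pos: [0.3625, 0.4619, 0.2224]
eef_rot: [0.705, -0.705, 0.051, -0.051]
wrist_force: [0.1, -0.5, 0.5]
opening: 0.997
```

Call:
apply_moves(plan="0.49 0 -0.74 0 -0.37 0 1; 0.45 0 -0.77 0 -0.37 0 1; 0.42 0 -0.78 0 -0.37 0 1; 0.38 0 -0.8 0 -0.37 0 1; 0.35 0 -0.82 0 -0.37 0 1")

```text
time_s: 4.4
eef_pos: [0.4559, 0.2604, 0.2226]
eef_rot: [0.707, -0.706, -0.028, 0.027]
wrist_force: [1.0, 0.4, -0.3]
opening: 0.999
```

Call:
apply_moves(plan="0.31 0 -0.83 0 -0.37 0 1; 0.27 0 -0.85 0 -0.37 0 1; 0.24 0 -0.86 0 -0.37 0 1; 0.2 0 -0.87 0 -0.37 0 1; 0.16 0 -0.88 0 -0.37 0 1")

```text
time_s: 4.9
eef_pos: [0.5496, 0.0579, 0.2225]
eef_rot: [-0.699, 0.699, 0.106, -0.105]
wrist_force: [0.4, 1.7, 0.7]
opening: 1.0
```

Run:
```python
from h import *
plan([.561,.042,.15],-1.5)
k=ctrl.get_calibration("wrist")
snap("wrist","w1")
for t in ["knob_grip","pointer","flag_tip"]:
    r=ctrl.recognise("wrist",t)
    print(t,[(np.round(x["point"],4),round(x["score"],2),proj(k,x["point"]).round(0)) for x in r[:2]])
plan([.561,.042,.15],-1.5)
```

```text
pos [0.5496 0.0579 0.2225] yaw x 0.3 t 4.9 shift units [ 0.12  1.45 -0.37] turn units [-0. 15.  0.] q6 -0.40956229692514745
knob_grip [(array([0.5617, 0.0476, 0.1276]), 0.77, array([332., 227.]))]
pointer [(array([0.5779, 0.1452, 0.0731]), 0.79, array([387.,  98.]))]
flag_tip [(array([0.4946, 0.1389, 0.0547]), 0.53, array([286.,  74.]))]
pos [0.5491 0.0589 0.2221] yaw x 0.295 t 5.1 shift units [ 0.13  1.44 -0.39] turn units [-0.000e+00  1.496e+01 -1.000e-02] q6 -0.403607379603858
```

View pics/w1.png

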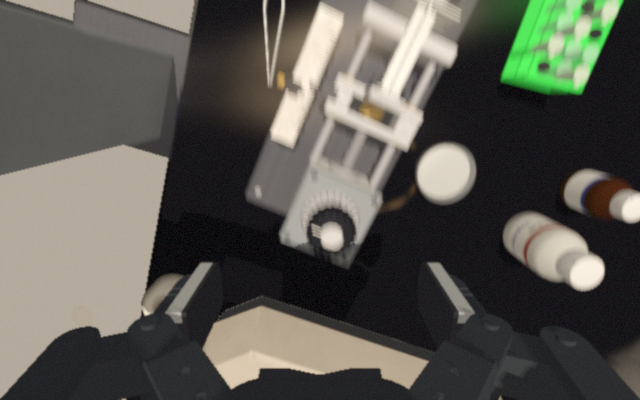

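The wrist view shows the knob at about (328,232), the pusher at (372,112) and the flag at (287,84). I'll zoom in to measure.

Run:
```python
from h import *
im=cv2.imread("pics/w1_full.png")
cv2.imwrite("pics/w1a.png",cv2.resize(im[40:160,240:440],None,fx=4,fy=4,interpolation=2))
cv2.imwrite("pics/w1b.png",cv2.resize(im[170:280,260:400],None,fx=5,fy=5,interpolation=2))
```

```text
(no output)
```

View pics/w1a.png

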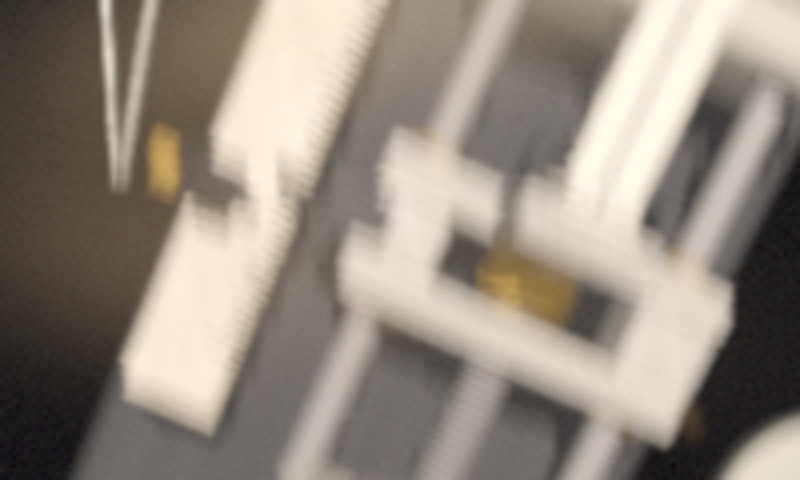

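View pics/w1b.png

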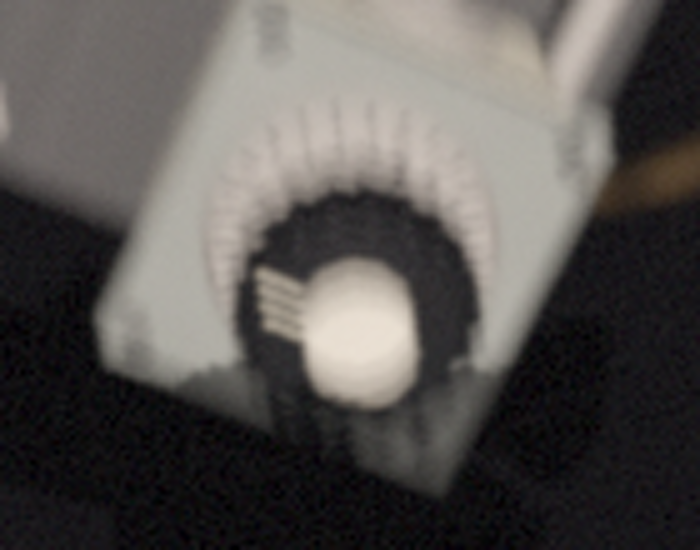

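Run:
```python
from h import *
k=ctrl.get_calibration("wrist")
print(ray("wrist",(332,236.4),.128,k), ray("wrist",(332,228),.126,k))
rows([.561,.0425,.17],-1.5,15,1)
```

```text
[0.56301799 0.04172649 0.128     ] [0.56136341 0.04721182 0.126     ]
[ 0.01  0.07 -0.03] wy 1.0
[ 0.01  0.07 -0.02] wy 1.0
[ 0.01  0.07 -0.02] wy 1.0
[ 0.02  0.07 -0.02] wy 1.0
[ 0.02  0.07 -0.02] wy 1.0
[ 0.02  0.07 -0.02] wy 1.0
[ 0.02  0.07 -0.01] wy 1.0
[ 0.02  0.07 -0.01] wy 1.0
[ 0.03  0.07 -0.01] wy 1.0
[ 0.03  0.07 -0.  ] wy 1.0
[ 0.03  0.07 -0.  ] wy 1.0
[0.03 0.07 0.  ] wy 1.0
[0.03 0.07 0.01] wy 1.0
[0.03 0.07 0.01] wy 1.0
[0.02 0.07 0.01] wy 1.0
```

Call:
apply_moves(plan="0.01 0.07 -0.03 0 1 0 1; 0.01 0.07 -0.02 0 1 0 1; 0.01 0.07 -0.02 0 1 0 1; 0.02 0.07 -0.02 0 1 0 1; 0.02 0.07 -0.02 0 1 0 1")

```text
time_s: 5.6
eef_pos: [0.5522, 0.0562, 0.2046]
eef_rot: [0.699, -0.699, 0.108, -0.107]
wrist_force: [-0.5, -0.1, 0.2]
opening: 1.004
```

Call:
apply_moves(plan="0.02 0.07 -0.02 0 1 0 1; 0.02 0.07 -0.01 0 1 0 1; 0.02 0.07 -0.01 0 1 0 1; 0.03 0.07 -0.01 0 1 0 1; 0.03 0.07 0 0 1 0 1")

```text
time_s: 6.1
eef_pos: [0.5561, 0.0508, 0.1872]
eef_rot: [0.636, -0.636, 0.309, -0.309]
wrist_force: [-0.2, -0.1, 0.8]
opening: 1.0
```

Call:
apply_moves(plan="0.03 0.07 0 0 1 0 1; 0.03 0.07 0 0 1 0 1; 0.03 0.07 0.01 0 1 0 1; 0.03 0.07 0.01 0 0.8 0 1; 0 0 0 0 0 0 1")

```text
time_s: 6.6
eef_pos: [0.5596, 0.0457, 0.1728]
eef_rot: [-0.55, 0.551, -0.444, 0.443]
wrist_force: [0.7, 0.3, 1.3]
opening: 0.997
```

Run:
```python
from h import *
ctrl.camera("top")
plan([.561,.042,.11],-1.5)
k=ctrl.get_calibration("wrist")
print(proj(k,[.561,.042,.126]))
snap("wrist","w2")
r=ctrl.recognise("wrist","knob_grip"); print([(np.round(x["point"],4),round(x["score"],2),proj(k,x["point"]).round(0)) for x in r[:2]])
snap("top","t2",(340,175,490,275),5)
```

```text
pos [0.5598 0.0455 0.1731] yaw x -1.354 t 6.65 shift units [0.07 1.26 0.01] turn units [ 0.01  1.21 -0.  ] q6 1.2239649680591147
[326.43484668 234.20817958]
[(array([0.5679, 0.0451, 0.1268]), 0.78, array([324., 223.]))]
```

View pics/w2.png

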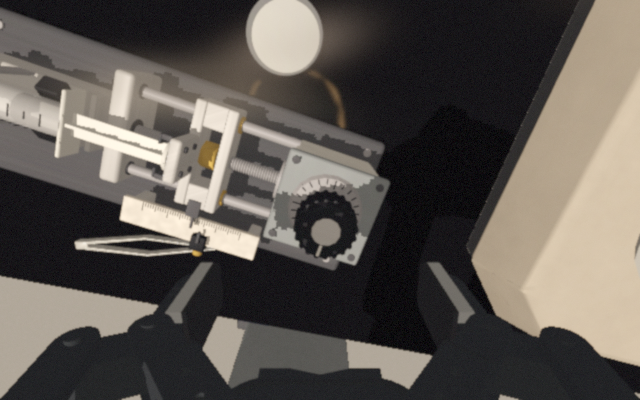

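View pics/t2.png

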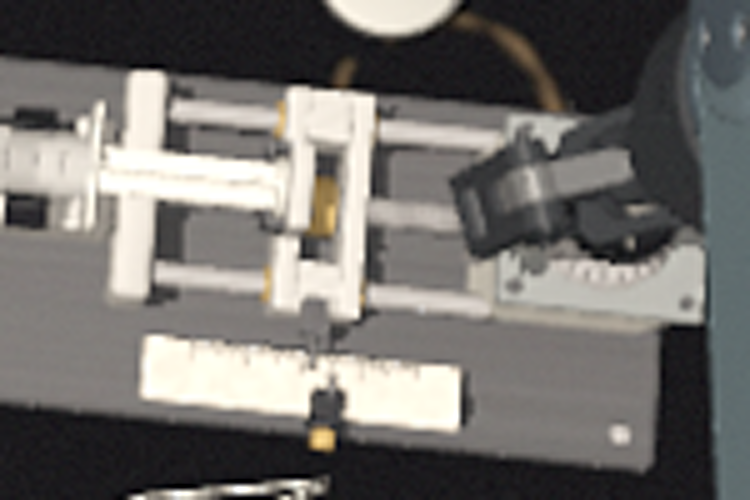

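Sharp now: the wrist view has the knob cap at (326,232) and the pointer and flag near (195,212)-(199,240). The top view also keeps the pointer clear of the arm.

Run:
```python
from h import *
im=cv2.imread("pics/w2_full.png")
cv2.imwrite("pics/w2a.png",cv2.resize(im[90:270,115:265],None,fx=5,fy=5,interpolation=2)[300:])
cv2.imwrite("pics/w2b.png",cv2.resize(im[160:275,260:400],None,fx=5,fy=5,interpolation=2))
```

```text
(no output)
```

View pics/w2a.png

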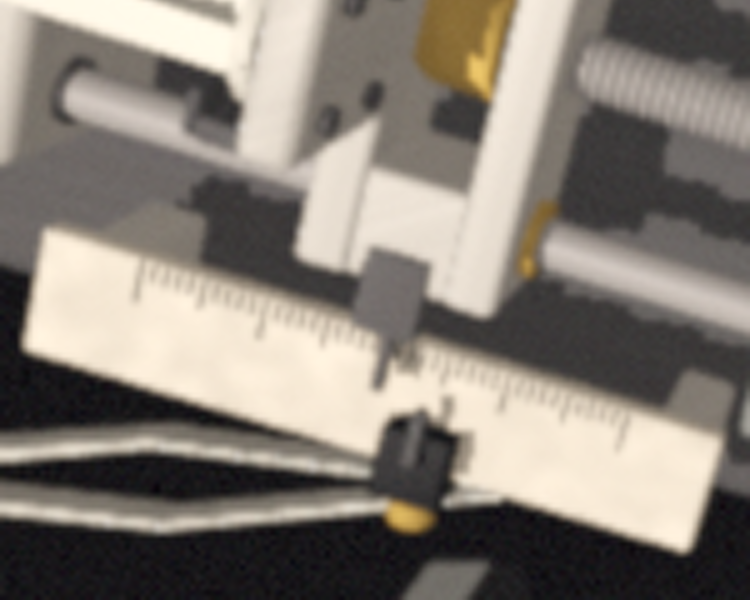

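View pics/w2b.png

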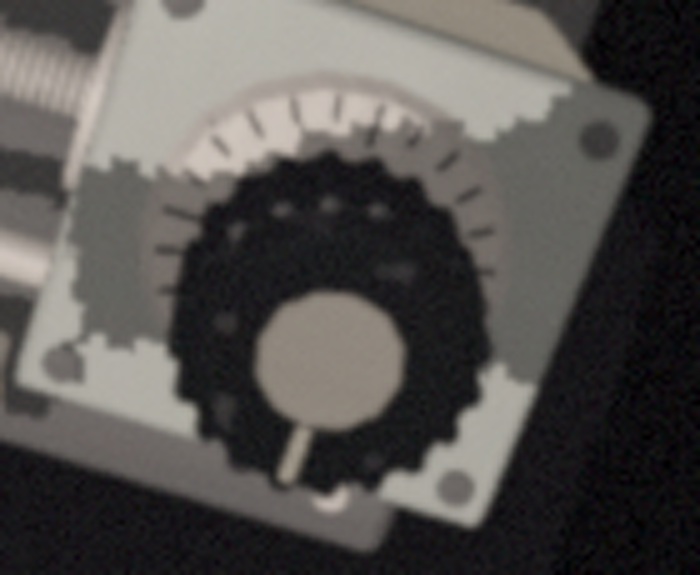

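```bash
cat >> h.py <<'E'
def lead(c,pt,fl,yaw,k=None,z=.0545):
    a=ray(c,pt,z,k);b=ray(c,fl,z,k);yd=np.array([-np.sin(yaw),np.cos(yaw)])
    xd=np.array([np.cos(yaw),np.sin(yaw)])
    d=(a-b)[:2];print("lead mm",(d@yd*1e3).round(2),"x",(d@xd*1e3).round(2),a.round(4),b.round(4))
E
python3 - <<'E'
from h import *
k=ctrl.get_calibration("wrist")
print("knob",ray("wrist",(326,232.4),.127,k))
f=lambda x,y:(115+x/5,150+y/5)
for A,B in [((25,350),(690,552)),((48,230),(722,435)),((137,265),(622,415))]:
    d=ray("wrist",f(*A),.052,k)-ray("wrist",f(*B),.052,k);print("yaw",np.arctan2(-d[0],d[1]),np.linalg.norm(d))
lead("wrist",f(380,385),f(420,412),-.107,k)
plan([.561,.042,.109],-1.5)
E
```

```text
knob [0.56283497 0.04181774 0.127     ]
yaw -0.11616272949664763 0.11017856300645552
yaw -0.10892702818383224 0.10917360983659946
yaw -0.11474743068307218 0.07873175720078278
lead mm 7.04 x 2.55 [0.5151 0.14   0.0545] [0.5119 0.1333 0.0545]
pos [0.5604 0.0448 0.1736] yaw x -1.355 t 6.8 shift units [ 0.06  1.29 -0.  ] turn units [-0.    1.21 -0.  ] q6 1.2237436304776714
```

Call:
apply_moves(plan="0.06 0.25 0.02 0 0 0 1; 0 0.35 0 0 0 0 1; 0 0.35 0 0 0 0 1; 0 0.25 0 0 0 0 1; 0 0.1 0 0 0 0 1")

```text
time_s: 7.3
eef_pos: [0.561, 0.0413, 0.1062]
eef_rot: [-0.55, 0.551, -0.445, 0.443]
wrist_force: [0.1, -0.2, -0.3]
opening: 0.999
```

Run:
```python
from h import *
k=ctrl.get_calibration("wrist")
snap("wrist","w3")
print(proj(k,[.5617,.042,.126]))
plan([.5617,.042,.109],-1.36)
print(st()[0]["wrist_force"])
```

```text
[318.72569266 301.94603853]
pos [0.561  0.0413 0.1063] yaw x -1.358 t 7.35 shift units [-0.01 -0.06  0.02] turn units [ 0.02  0.02 -0.01] q6 1.2204758572661993
[-0.96966685 -0.82464472 -0.54507268]
```

View pics/w3.png

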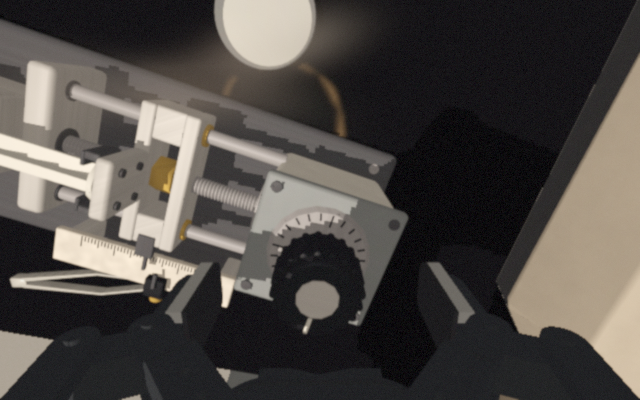

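The knob cap sits at (317,299), midway between the pads and within about 1 mm of prediction. Closing.

Call:
apply_moves(plan="0 -0.04 0.02 0 0 0 0; 0 0 0 0 0 0 0; 0 0 0 0 0 0 0; 0 0 0 0 0 0 0; 0 0 0 0 0 0 0")

```text
time_s: 7.85
eef_pos: [0.5635, 0.0429, 0.1119]
eef_rot: [0.551, -0.549, 0.444, -0.444]
wrist_force: [-2.4, 5.3, 7.6]
opening: 0.423
```

Call:
apply_moves(plan="-0.03 -0.06 0 0 0 0 0; 0 0 0 0 0 0 0; 0 0 0 0 -0.3 0 0; 0 0 0 0 -0.6 0 0; 0 0 0 0 -0.6 0 0")

```text
time_s: 8.35
eef_pos: [0.5633, 0.0431, 0.1121]
eef_rot: [0.589, -0.588, 0.392, -0.392]
wrist_force: [7.9, 1.1, -13.3]
opening: 0.428
```

Run:
```python
from h import *
plan([.5617,.042,.109],-1.36)
o=st()[0];print(o["wrist_force"],o["torque"])
snap("top","t3",(340,175,490,275),5)
```

```text
pos [0.5633 0.0431 0.1121] yaw x -1.176 t 8.35 shift units [ 0.01  0.06 -0.04] turn units [-0.01  1.54  0.  ] q6 1.0411571284287455
[  7.9462245    1.14188998 -13.27935197] [ 0.24092387 -1.26501432 -0.07182502]
```

View pics/t3.png

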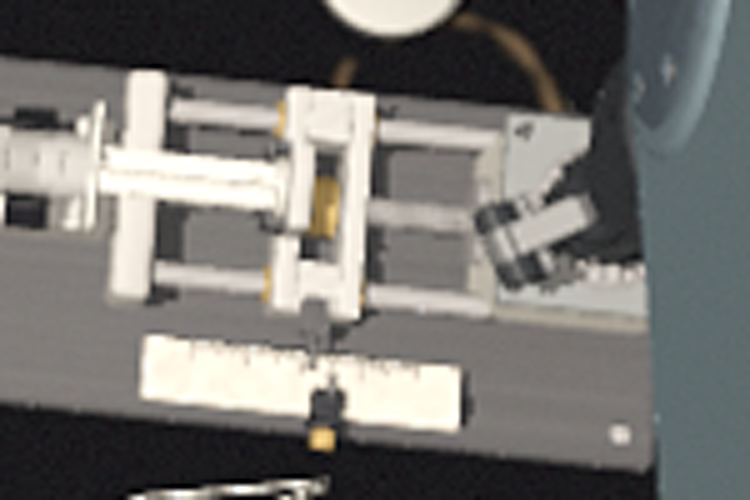

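Call:
apply_moves(plan="0 0.02 0.02 0 -0.8 0 0; 0 0 0 0 -0.9 0 0; 0 0 0 0 -0.9 0 0; 0 0 0 0 -0.9 0 0; 0 0 0 0 -0.9 0 0")

```text
time_s: 8.9
eef_pos: [0.5632, 0.0434, 0.112]
eef_rot: [-0.67, 0.671, -0.225, 0.224]
wrist_force: [0.0, 0.5, -3.3]
opening: 0.422
```

Forces are small, so I'll keep winding back.

Call:
apply_moves(plan="0 0 0 0 -0.9 0 0; 0 0 0 0 -0.9 0 0; 0 0 0 0 -0.9 0 0; 0 0 0 0 -0.9 0 0; 0 0 0 0 -0.9 0 0")

```text
time_s: 9.4
eef_pos: [0.5629, 0.0435, 0.112]
eef_rot: [0.706, -0.706, 0.038, -0.037]
wrist_force: [-1.8, 0.6, -2.2]
opening: 0.423
```

Call:
apply_moves(plan="0 0 0 0 -0.9 0 0; 0 0 0 0 -0.8 0 0; 0 0 0 0 -0.3 0 0; 0 0 0 0 0 0 0; 0 0 0 0 0 0 0")

```text
time_s: 9.9
eef_pos: [0.5628, 0.0435, 0.112]
eef_rot: [0.706, -0.706, -0.045, 0.046]
wrist_force: [-4.1, 0.6, -1.0]
opening: 0.425
```

Run:
```python
from h import *
plan([.5617,.042,.109],-1.36)
o=st()[0];print(o["wrist_force"],o["torque"])
snap("wrist","w4")
```

```text
pos [0.5628 0.0435 0.112 ] yaw x 0.129 t 9.9 shift units [-0.02  0.06 -0.03] turn units [ 1.000e-02  1.241e+01 -2.000e-02] q6 -0.26202336953074296
[-4.1334711   0.64950437 -1.01657396] [0.1219494  0.74572141 0.05985084]
```

View pics/w4.png

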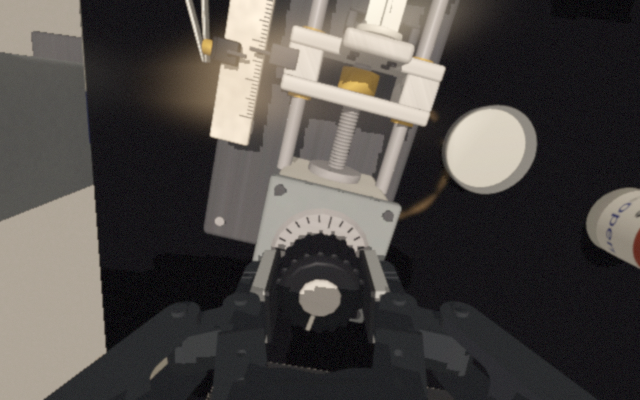

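Run:
```python
import cv2
im=cv2.imread("pics/w4_full.png")
cv2.imwrite("pics/w4a.png",cv2.resize(im[0:110,190:350],None,fx=5,fy=5,interpolation=2))
```

```text
(no output)
```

View pics/w4a.png

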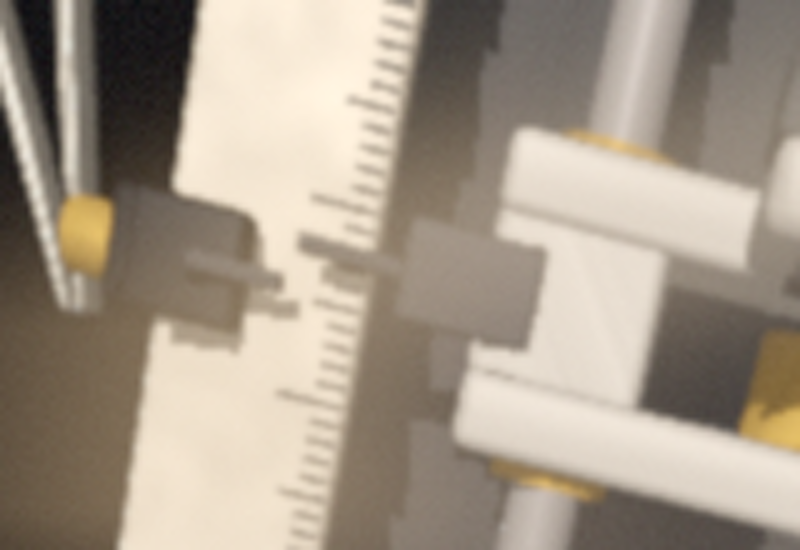

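Pointer tip is at about (250.6,48.6) and flag tip at (246,56.6), so the pointer is still ahead.

Run:
```python
from h import *
k=ctrl.get_calibration("wrist")
f=lambda x,y:(190+x/5,y/5)
for A,B in [((203,0),(125,520)),((428,0),(330,500))]:
    d=ray("wrist",f(*A),.052,k)-ray("wrist",f(*B),.052,k);print("yaw",np.arctan2(-d[0],d[1]))
lead("wrist",f(303,243),f(280,283),-.112,k)
```

```text
yaw -0.11576830662080083
yaw -0.12710800999987792
lead mm 4.31 x 1.63 [0.5141 0.1378 0.0545] [0.512  0.1337 0.0545]
```

Call:
apply_moves(plan="0 0 0 0 -0.5 0 0; 0 0 0 0 -0.9 0 0; 0 0 0 0 -0.9 0 0; 0 0 0 0 -0.9 0 0; 0 0 0 0 -0.9 0 0")

```text
time_s: 10.45
eef_pos: [0.5625, 0.0434, 0.112]
eef_rot: [0.673, -0.672, -0.217, 0.219]
wrist_force: [-6.2, -0.0, 0.7]
opening: 0.426
```

Call:
apply_moves(plan="0 0 0 0 -0.9 0 0; 0 0 0 0 -0.9 0 0; 0 0 0 0 -0.9 0 0; 0 0 0 0 -0.9 0 0; 0 0 0 0 -0.9 0 0")

```text
time_s: 10.95
eef_pos: [0.5623, 0.043, 0.112]
eef_rot: [0.591, -0.59, -0.388, 0.39]
wrist_force: [-7.1, -0.7, 1.4]
opening: 0.424
```

Call:
apply_moves(plan="0 0 0 0 -0.9 0 0; 0 0 0 0 -0.9 0 0; 0 0 0 0 -0.9 0 0; 0 0 0 0 -0.9 0 0; 0 0 0 0 -0.9 0 0")

```text
time_s: 11.45
eef_pos: [0.5622, 0.0427, 0.112]
eef_rot: [0.466, -0.465, -0.531, 0.534]
wrist_force: [-7.0, -3.0, 1.1]
opening: 0.427
```

Call:
apply_moves(plan="0 0 0 0 -0.9 0 0; 0 0 0 0 -0.9 0 0; 0 0 0 0 -0.9 0 0; 0 0 0 0 -0.9 0 0; 0 0 0 0 -0.6 0 0")

```text
time_s: 11.95
eef_pos: [0.5624, 0.0424, 0.1119]
eef_rot: [0.319, -0.317, -0.631, 0.633]
wrist_force: [-7.7, -4.6, 1.1]
opening: 0.421
```

Call:
apply_moves(plan="0 0 0 0 0 0 0; 0 0 0 0 0 0 0; 0 0 0 0 0 0 0; 0 0 0 0 0 0 0; 0 0 0 0 0 0 0")

```text
time_s: 12.45
eef_pos: [0.5624, 0.0424, 0.112]
eef_rot: [0.32, -0.318, -0.63, 0.632]
wrist_force: [-7.1, -3.9, 0.8]
opening: 0.422
```

Run:
```python
from h import *
plan([.5617,.042,.109],-1.36)
o=st()[0];print(o["wrist_force"],o["torque"])
snap("wrist","w5")
snap("top","t5",(340,175,490,275),5)
```

```text
pos [0.5624 0.0424 0.112 ] yaw x 2.205 t 12.45 shift units [0.   0.06 0.02] turn units [ -0.   -22.65   0.04] q6 -2.338315922034745
[-7.13849853 -3.87081414  0.77793991] [-0.74129225  1.10399593  0.02353095]
```

View pics/w5.png

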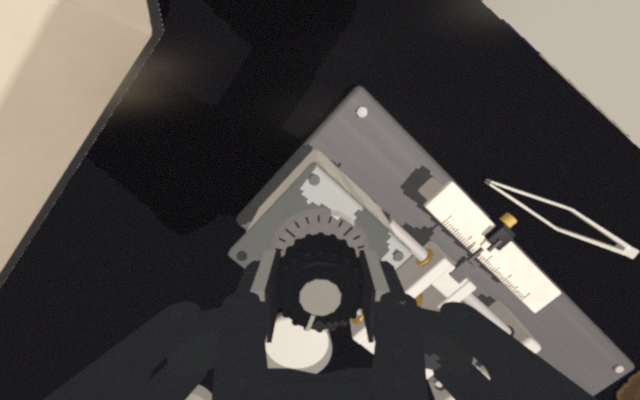

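View pics/t5.png

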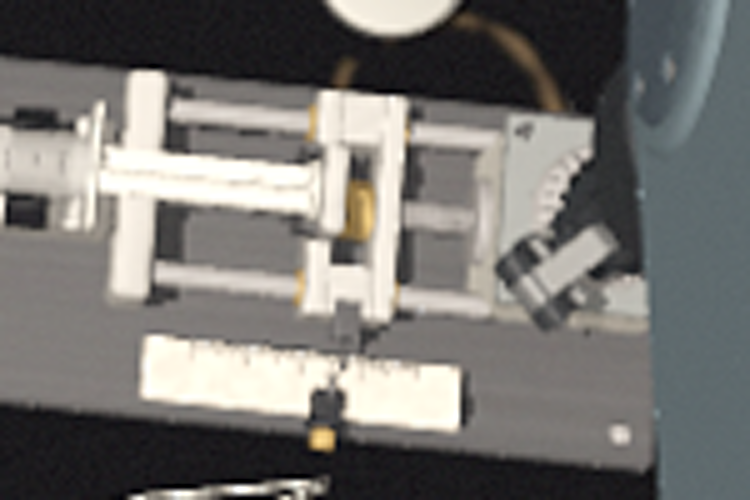

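The pusher is now behind the flag, visible near (480,255) in the wrist view and in the top view. Zooming.

Run:
```python
import cv2
im=cv2.imread("pics/w5_full.png")
cv2.imwrite("pics/w5a.png",cv2.resize(im[170:320,410:570],None,fx=5,fy=5,interpolation=2)[:600])
```

View pics/w5a.png

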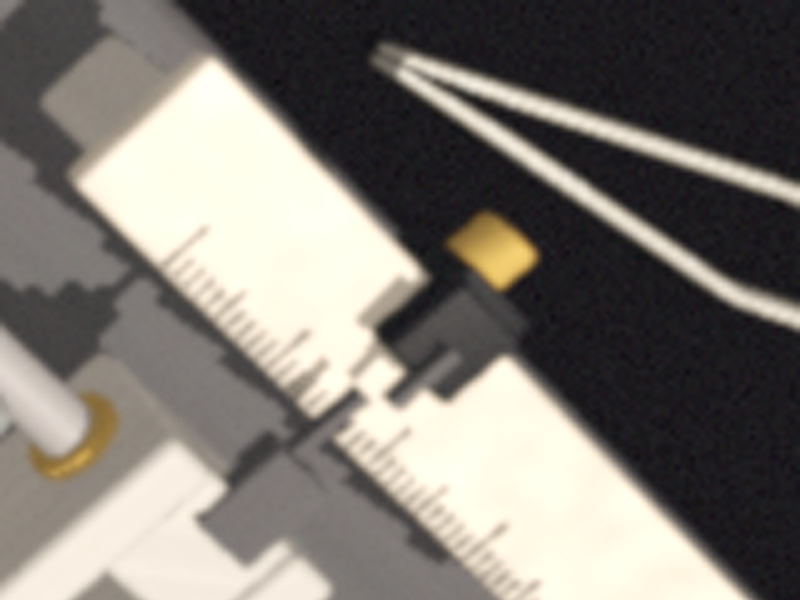

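Run:
```python
from h import *
k=ctrl.get_calibration("wrist")
f=lambda x,y:(410+x/5,170+y/5)
for A,B in [((520,360),(215,58)),((500,600),(75,182))]:
    d=ray("wrist",f(*A),.052,k)-ray("wrist",f(*B),.052,k);print("yaw",np.arctan2(-d[0],d[1]))
for y in(-.112,-.12): lead("wrist",f(356,394),f(396,400),y,k)
print((2.205-.129)*3.82)
```

```text
yaw -0.10413145380752471
yaw -0.12280172989460829
lead mm -4.25 x 2.82 [0.5134 0.13   0.0545] [0.5111 0.1345 0.0545]
lead mm -4.22 x 2.85 [0.5134 0.13   0.0545] [0.5111 0.1345 0.0545]
7.93032
```

Call:
apply_moves(plan="0 0 0 0 0.5 0 0; 0 0 0 0 0.9 0 0; 0 0 0 0 0.9 0 0; 0 0 0 0 0.9 0 0; 0 0 0 0 0.9 0 0")

```text
time_s: 13.05
eef_pos: [0.5622, 0.0427, 0.1119]
eef_rot: [0.465, -0.464, -0.532, 0.534]
wrist_force: [-8.7, -2.5, 2.6]
opening: 0.423
```

Call:
apply_moves(plan="0 0 0 0 0.9 0 0; 0 0 0 0 0.9 0 0; 0 0 0 0 0.9 0 0; 0 0 0 0 0.9 0 0; 0 0 0 0 0.9 0 0")

```text
time_s: 13.55
eef_pos: [0.5623, 0.0431, 0.112]
eef_rot: [0.59, -0.589, -0.389, 0.391]
wrist_force: [-7.7, -1.6, 1.5]
opening: 0.424
```

Call:
apply_moves(plan="0 0 0 0 0.9 0 0; 0 0 0 0 0.9 0 0; 0 0 0 0 0.9 0 0; 0 0 0 0 0.9 0 0; 0 0 0 0 0.9 0 0")

```text
time_s: 14.05
eef_pos: [0.5625, 0.0433, 0.112]
eef_rot: [0.673, -0.672, -0.218, 0.22]
wrist_force: [-7.2, -0.3, 0.8]
opening: 0.423
```

Call:
apply_moves(plan="0 0 0 0 0.9 0 0; 0 0 0 0 0.2 0 0; 0 0 0 0 0 0 0; 0 0 0 0 0 0 0; 0 0 0 0 0 0 0")

```text
time_s: 14.55
eef_pos: [0.5625, 0.0434, 0.1119]
eef_rot: [0.685, -0.685, -0.174, 0.176]
wrist_force: [-5.3, -0.4, 1.1]
opening: 0.426
```

Run:
```python
from h import *
plan([.5617,.042,.109],-1.36)
o=st()[0];print(o["wrist_force"],o["torque"])
im=snap("wrist","w6")
cv2.imwrite("pics/w6a.png",cv2.resize(im[0:115,190:350],None,fx=5,fy=5,interpolation=2))
```

```text
pos [0.5625 0.0434 0.1119] yaw x 0.501 t 14.55 shift units [-0.03  0.06 -0.02] turn units [ 1.000e-02  1.551e+01 -2.000e-02] q6 -0.6342306194502814
[-5.29161313 -0.39018998  1.06884653] [-0.03005537  0.99442787 -0.07321033]
```

View pics/w6.png

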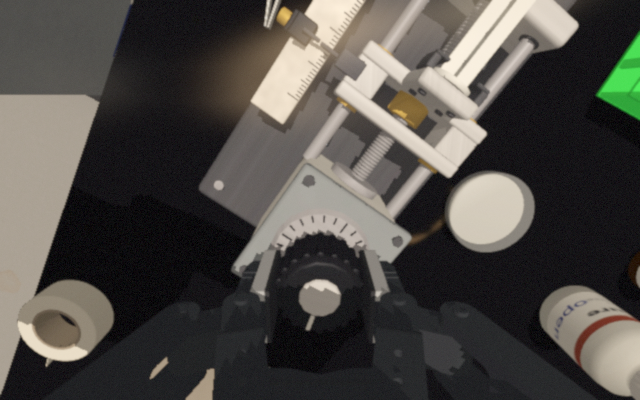

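View pics/w6a.png

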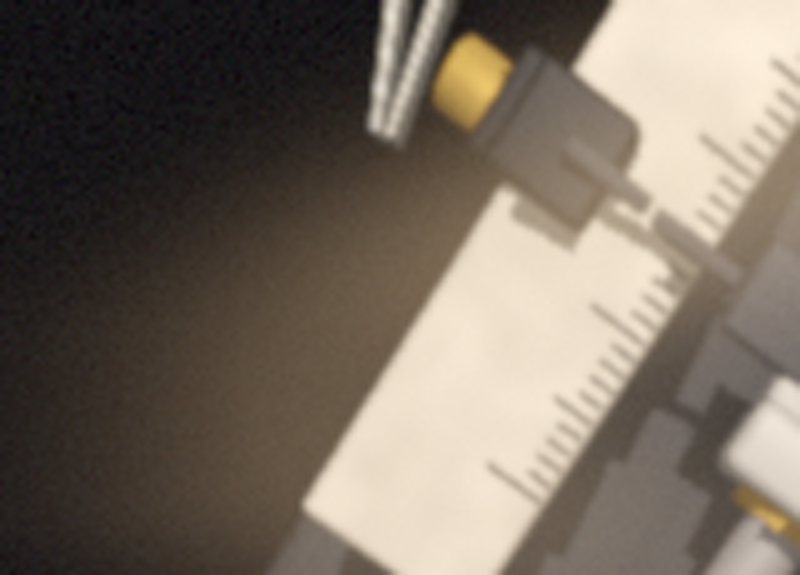

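```bash
cp pics/w6_full.png /tmp/a.png
python3 - <<'E'
from h import *
k=ctrl.get_calibration("wrist")
f=lambda x,y:(190+x/5,y/5)
for y in(-.112,-.12): lead("wrist",f(663,220),f(642,201),y,k)
im=cv2.imread("/tmp/a.png");cv2.imwrite("pics/w6b.png",cv2.resize(im[20:65,295:350],None,fx=12,fy=12,interpolation=2))
E
```

```text
lead mm -0.22 x 2.78 [0.5142 0.1335 0.0545] [0.5115 0.134  0.0545]
lead mm -0.19 x 2.78 [0.5142 0.1335 0.0545] [0.5115 0.134  0.0545]
```

View pics/w6b.png

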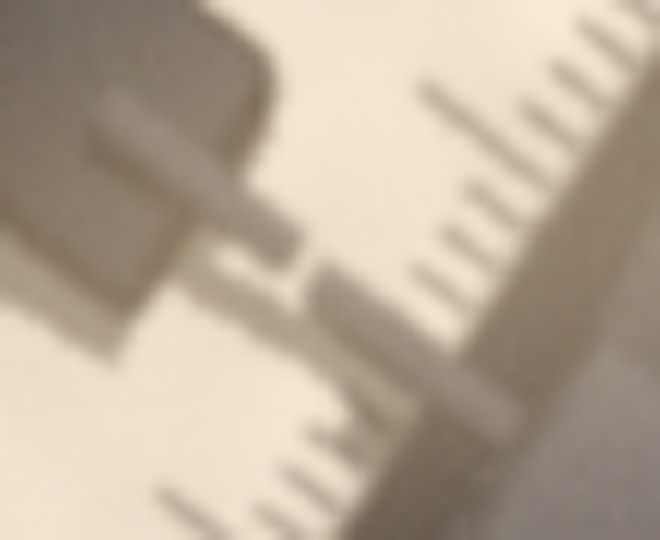

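Almost level: about 0.2 mm behind, and bearing forward because the knob pushed the pusher here. I'll nudge it forward slightly, settle, then open.

Call:
apply_moves(plan="0 0 0 0 0.4 0 0; 0 0 0 0 0 0 0; 0 0 0 0 0 0 0; 0 0 0 0 0 0 0; 0 0 0 0 0 0 0")

```text
time_s: 15.1
eef_pos: [0.5626, 0.0434, 0.1119]
eef_rot: [0.689, -0.689, -0.158, 0.16]
wrist_force: [-6.7, -0.7, -0.7]
opening: 0.421
```

Call:
apply_moves(plan="0 0 0 0 0 0 0.6; 0 0 0 0 0 0 1; 0 0 0 0 0 0 1; 0 0 0 0 0 0 1; 0 0 0 0 0 0 1")

```text
time_s: 15.6
eef_pos: [0.5641, 0.0433, 0.1126]
eef_rot: [-0.689, 0.689, 0.159, -0.159]
wrist_force: [0.5, 0.7, -0.2]
opening: 1.003
```

Run:
```python
from h import *
plan([.5617,.042,.109],-1.36)
im=snap("wrist","w7")
cv2.imwrite("pics/w7b.png",cv2.resize(im[10:80,270:360],None,fx=8,fy=8,interpolation=2))
```

```text
pos [0.5641 0.0433 0.1126] yaw x 0.454 t 15.6 shift units [-0.05  0.07 -0.  ] turn units [-0.000e+00  1.512e+01  1.000e-02] q6 -0.5870326895834694
```

View pics/w7.png

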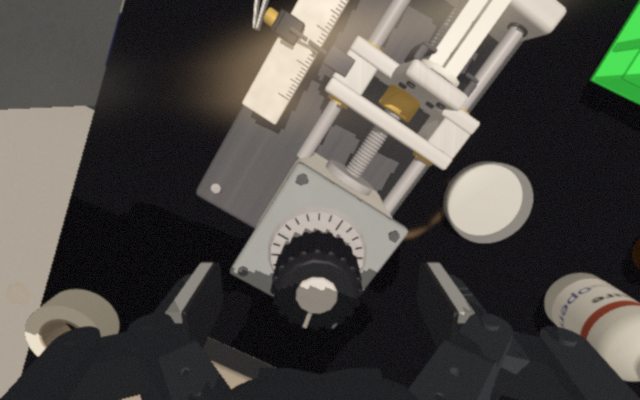

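View pics/w7b.png

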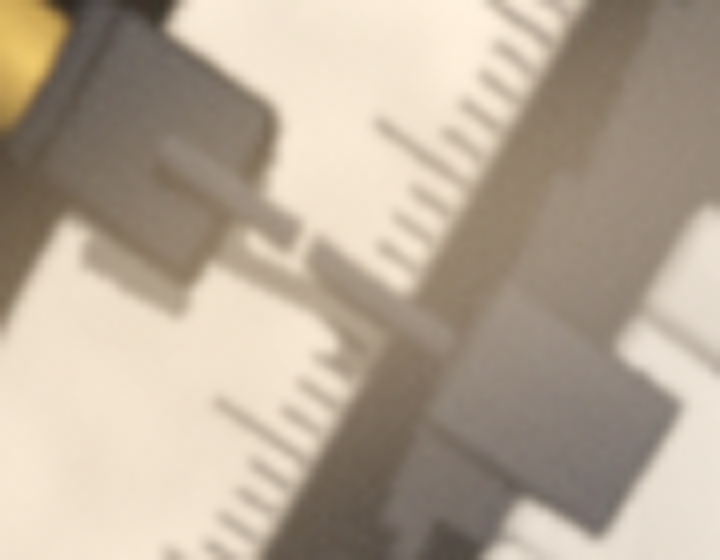

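Released; the blades look collinear. I'll lift clear, then shift to view the tips from above.

Call:
apply_moves(plan="0 -0.3 0 0 0 0 1; 0 -0.6 0 0 0 0 1; 0 -0.6 0 0 0 0 1; 0 -0.3 0 0 0 0 1; 0 0 0 0 0 0 1")

```text
time_s: 16.15
eef_pos: [0.5655, 0.0432, 0.2057]
eef_rot: [-0.688, 0.69, 0.161, -0.157]
wrist_force: [0.0, -0.1, 0.4]
opening: 0.998
```

Run:
```python
from h import *
o,T=st();print(o["wrist_force"])
C=np.array([.513,.134])-(-T[:2,2]*.3/.954*.3)  # aim
# want optical axis to hit tips: cam at pos+T@[0,-.131,.0776]
z=o["eef_pos"][2]+.131
foot=o["eef_pos"][:2]+T[:2,2]*(.0776-(z-.0545)*.301/.954)
print("axis foot",foot)
d=np.array([.513,.134])-foot;print("shift x,z units",T[:2,0]@d/.05,T[:2,2]@d/.05,o["eef_pos"])
```

```text
[ 0.0147536  -0.0815389   0.39157037]
axis foot [0.57053616 0.03291172]
shift x,z units -0.14726287224277973 2.3216246005326755 [0.56552395 0.0431807  0.20566523]
```

Call:
apply_moves(plan="-0.1 0 0.4 0 0 0 1; -0.1 0 0.5 0 0 0 1; 0 0 0.5 0 0 0 1; 0 0 0.4 0 0 0 1; 0 0 0 0 0 0 1")

```text
time_s: 16.65
eef_pos: [0.5123, 0.1223, 0.2003]
eef_rot: [0.689, -0.688, -0.159, 0.162]
wrist_force: [0.1, 0.3, -0.6]
opening: 1.004
```

Call:
apply_moves(plan="0 0 0 0 0 0 1; 0 0 0 0 0 0 1; 0 0 0 0 0 0 1; 0 0 0 0 0 0 1; 0 0 0 0 0 0 1")

```text
time_s: 17.15
eef_pos: [0.5154, 0.1194, 0.2022]
eef_rot: [-0.689, 0.689, 0.159, -0.159]
wrist_force: [1.3, 0.4, -0.4]
opening: 0.999
```

Run:
```python
from h import *
k=ctrl.get_calibration("wrist");p=proj(k,[.513,.134,.0545]);print(p)
im=snap("wrist","w8");x,y=p.astype(int)
x0,y0=max(x-65,0),max(y-50,0);print(x0,y0)
cv2.imwrite("pics/w8b.png",cv2.resize(im[y0:y0+95,x0:x0+130],None,fx=6,fy=6,interpolation=2))
snap("top","t8",(340,175,490,275),5)
```

```text
[325.18728789 173.23622072]
260 123
```

View pics/w8.png

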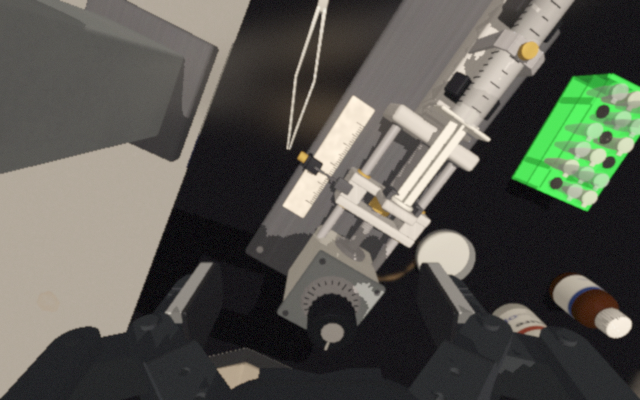

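View pics/w8b.png

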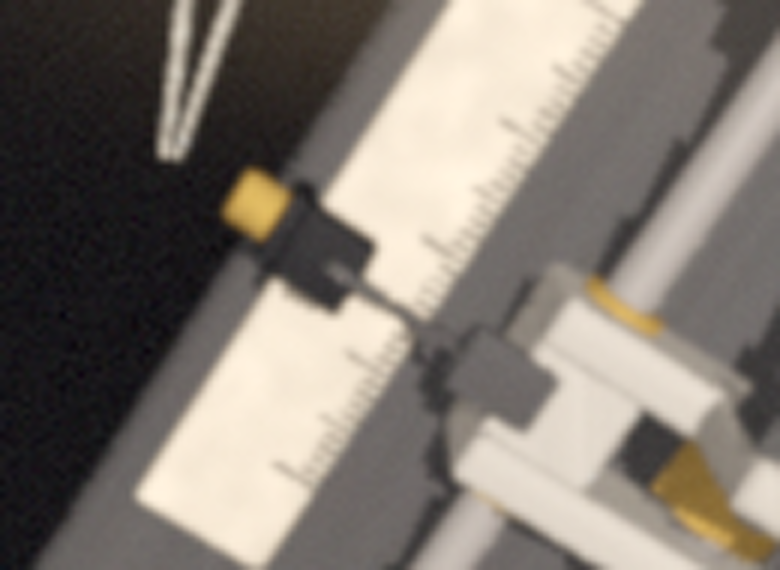

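Run:
```python
from h import *
k=ctrl.get_calibration("wrist")
f=lambda x,y:(260+x/6,123+y/6)
lead("wrist",f(412,318),f(335,268),-.115,k)
o=ctrl.get_obs();print(o["wrist_force"],o["time_s"])
ctrl.hand_in()
```

```text
lead mm -0.22 x 13.0 [0.5167 0.1333 0.0545] [0.5038 0.135  0.0545]
[ 0.43117373  0.48723438 -0.09365909] 17.25
the job is handed in; nothing more can be done
```

I wound the pusher back, then forward to the flag using only the knob. I then let go, lifted clear and handed in at 17.25 s of the 64 s allowed. No verdict was reported.

- **Wound back:** the pointer stood about 4 mm behind the flag. The wrist camera gave -4.25 mm and the knob angle gave -3.6 mm. They disagree by about 0.6 mm, but both are well past the required 2 mm.
- **Wound forward:** I turned the knob forward 1.70 rad, plus a small final nudge of 0.05 rad, always in the pushing direction. That took up the 3 mm of play and carried the pusher forward to the flag.
- **Final check:** after release, the two blades look like one straight line from above. The pixel estimate puts the pointer about 0.2 mm behind the flag, within the 1.5 mm allowed.
- **Nut:** I inferred that it bears on the far cheek, because the screw had pushed the pusher to where it stands. I did not measure its place in the slot.
- **Other:** the wrist force was near zero and the gripper was clear of everything. The flag and the things around did not appear to have moved. My first travel move went the wrong way because of a sign error, but it touched nothing.

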